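Cam-clamp the cream pattern in its jig

ROBOT

A 6-joint arm with a two-finger parallel gripper is mounted at the origin on the work surface. World frame = base frame: x ahead of the robot, y to its left, z up, the work surface at z = 0. Lengths are in m, angles in rad, forces in N, time in s.
With the tool pointing down it reaches from about 0.35 to 0.975 m from the base axis. Payload 7.1 kg.
Tool frame: the origin (TCP) lies midway between the tips of the shut fingers; the grasp point (between the pads) lies robot.grip_depth behind it (robot.grip_depth is the distance from the TCP to the grasp point, in m); z points along the fingers, y is the line along which they close (so a half turn about z gives the same grasp; the last joint's range is limited). The gripper opens to 88 mm and grips with 3 to 60 N. Pads are 20 mm wide; open, the fingers measure 115 mm over their backs; the gripper's body (75 mm by 178 mm) begins 61 mm behind the grasp point.
Start: joints at [-1.349, 0.423, 1.63, -0, 1.089, -0.019], TCP at [0.149, -0.607, 0.223] pointing down, gripper open.
Joint ranges: [-3, 3], [-0.9, 2.11], [0.09, 2.58], [-1.31, 4.45], [0.11, 2.69], [-2.54, 2.54]. Speed limits (rad/s): [2.39, 2.39, 3.01, 3.14, 3.14, 3.14].

INTERFACE

Orientations are given as a rotation vector (axis times angle).
In Python, from rig import robot gives the robot as it stands.
- The arm moves only by the tool arm_command, never from a script. Its argument "commands" is a list of rows, each a list of 5 numbers: the shift along the tool's x, y, z in mm, then the turn about the tool's z in degrees, then the opening in per cent of the stroke, from 0 (shut) to 100 (fully open). In form: [[x, y, z, yaw, claw], ...]. A call has 1 to 5 rows; each row shifts and turns the commanded pose from where the row before left it, along the tool's axes as they then stand; what a row does not reach is not made up. A row lasts 1/8 s, in which the tool goes at most 62.5 mm and 10.7 degrees, less where a joint would pass 70% of its speed; a pose out of reach is approached as far as the arm can. A call with a gripper value outside its range is refused whole. The fingers move at their own pace and stop on an object; the grip force is fixed at half the most. Time passes only in rows, so rows that do not move let the fingers close. It gives the time, the measured TCP pose, the force, the opening and the grip force at its end, in the units of the state.
- robot.get_obs(): the state, without advancing time (a new reading comes with each control period).
- robot.get_image(name): name is "side" or "top"; returns a dict with "image" (400x640x3 uint8, red, green, blue), "depth" (400x640 float32, m along the optical axis (not along the pixel's ray), 0 where there is no reading), "camera_matrix" (3x3 intrinsics, pixels), "world_from_camera" (4x4, takes a point from camera to world coordinates). Camera axes: x right, y down, z forward; pixel columns grow to the right and rows downward; lengths in m; the calibration is good to about 2 mm. A picture is of the moment at which its call begins.
- robot.job_done(): hands the job in; it is judged then, once.
Trained networks look in the newest picture that a camera, given by its name, has taken for a name from the list of things; names that differ only in an ending like _2 or _b are one class to them, and where a whole thing is asked for, a point or a joint stands for the part that bears it (a point fixed in the world has none). Each returns a list of dicts, best first, with "confidence" (0 to 1); they miss things now and then, are a little off and sometimes report something else, mostly with a low value. They report only what shows in the picture. A call takes as long as a camera call. They do not tell look-alikes from the thing itself.
- robot.look_for(camera, thing): "point" ([x, y, z] in m, in world coordinates, good to about 4 mm: the middle of the surface that is visible of it).
- robot.cut_out(camera, thing): "mask" (400x640 bool, what is visible of it).
The state is a dict: "t": time; "joint_pos": joint angles; "joint_velocities": joint speeds; "effort": joint torques, N m; "tool_pos": TCP position; "orientation": TCP orientation; "contact_force": force on the tool from outside, world axes, zero at the start; "wrist_torque": the same for the moment, N m; "gripper_width": opening from 0.0 (shut) to 1.0 (fully open); "grip_force": force on a finger pad.
Only numpy, scipy, OpenCV 4.12 (cv2) and the standard library are available. Lean on these libraries where they do the work, as an engineer would, in place of code of your own. Each camera call takes 0.05 s, during which the arm holds its last target. There are 200 camera calls.

TASK

In the pattern shop, two cam clamps stand open on the bench. Clamp the cream pattern: swing the red lever of its own clamp counter-clockwise (seen from above) until the cam has pushed the pattern against the spring buffer and the buffer is pressed about halfway in, then let go. Do not drive the buffer all the way in, and leave the other clamp, its dark wooden block and the cream cone alone.

Things in the scene. Friction and masses are not known exactly. Their poses are not given: they have to be found in the camera images.
- cam_lever (a joint): Angle of the pattern clamp's red lever, rad: 0 open, grows counter-clockwise from above, limit 2.3; starts at 0 to 0.2. Its white cam disc (80 mm wide, 24 mm off-centre) pushes the pattern by 24*(cos 0.6 - cos(0.6+angle)) mm. From angle 0, gaps of 10 to 24 mm must close before the buffer moves; it is halfway in at about 1.0 to 1.7 rad. Stiff (4 to 8 N at the knob); stays where left.
- lever_knob (a point): Point on the axis of the upright black knob at the end of that lever, 20 mm below its top and 95 mm above the bench. Knob: 24 mm diameter, 52 mm tall, spins freely on its pin. The x axis points level along the lever, outwards; the vertical pivot is 100 mm back along -x. z up. The red bar below is 22 mm wide, its top 61 mm above the bench.
- buffer (a joint): How far that clamp's spring buffer is pressed in, m: 0 relaxed, 0.022 bottomed. Black rubber plate, 70 mm wide, 36 mm high, on two yellow rods in a blue block, on the pattern's far side from the cam. 22 mm of yellow rod shows when relaxed, 11 mm when halfway in. Spring: 2 N to start, 11 N fully in.
- pattern: The thing to clamp: cream foundry pattern with two rounded ridges and a trough between, on a brown base; base 70 x 100 x 30 mm, 60 mm high in all. It lies loose on the pattern clamp's plywood board (18 mm thick) between cam and buffer and two low guide strips. Origin: centre of its underside; x points from cam to buffer, z up.
- other_knob (a point): Bystander: the same point on the black knob of the other, identical clamp, which holds the dark wooden block. Not to be moved.
- core_box: Bystander: dark wooden block 70 x 100 x 34 mm with a half-round rib 18 mm high on top, lying in the other clamp. Origin: centre of its underside.
- cone: Bystander: upright cream tapered cone, 68 mm across its foot, 110 mm high, standing on the bench on the robot's right-hand side. Origin: centre of its underside.
Mind the look-alikes: they are no part of the job. What is shaped like the pattern but green or orange is not meant.

How it is judged:
At the end, for the whole second after the job is handed in: The pattern clamp's buffer is held pressed in between 4 and 17.5 mm (of 22 mm) by the pattern, the pattern lies flat (within 0.15 rad) on its board and everything is at rest (value of joint buffer between 0.004 and 0.0175 m and velocity of joint cam_lever between -0.05 and 0.05 rad/s and linear speed of pattern below 0.02 m/s and angle between pattern's own z axis and vertical below 0.15 rad and height (world z) of pattern below 0.03 m); the robot touches nothing.
It fails at once if the buffer is driven all the way in (past 20 mm) (value of joint buffer above 0.02 m).
It fails at once if the other clamp's knob is moved more than 20 mm (distance of other_knob from where it was at the start of the episode above 0.02 m).
It fails at once if the dark wooden block is moved more than 15 mm (distance of core_box from where it was at the start of the episode above 0.015 m).
It fails at once if the cone is moved more than 30 mm (distance of cone from where it was at the start of the episode above 0.03 m).
It also fails if it takes over 38 s, if anything falls off the work surface, if the arm or the gripper's body presses on something with over 40 N, if the wrist force passes 120 N, or if a joint passes its speed limit or range.

## Working session

There is one attempt and no reset: what is moved stays moved. The work goes in short steps, Python scripts to look and compute and a tool call to move; the robot and the scene stay as the last step left them, time stands still between calls to the robot, and variables do not carry over. Pictures are saved under pics/ and viewed, at most 10 in all, crops included, and the job is handed in when it is done.

Besides the shell and the picture viewer there is one more tool, called after "Request:" in YAML: its name, and indented under it one key for each argument. arm_command: Moves the arm, as the interface text tells. Its arguments: {"type":"object","properties":{"commands":{"type":"array","items":{"type":"array","items":{"type":"number"}}}},"required":["commands"]}

```bash
mkdir -p pics; python3 - <<'E'
from rig import robot
import cv2,numpy as np
o=robot.get_obs();print(o['t'],o['tool_pos'],o['orientation'],robot.grip_depth)
for c in ['side','top']:
    d=robot.get_image(c);cv2.imwrite(f'pics/{c}0.png',d['image'][:,:,::-1])
    for n in ['lever_knob','pattern','buffer','core_box','cone','cam_lever']:
        print(c,n,[(np.round(r['point'],3).tolist(),round(r['confidence'],2)) for r in robot.look_for(c,n)])
E
```

```text
0.0 [ 0.14893404 -0.60643989  0.22191364] [-3.11737096e+00 -3.77078595e-01  2.49894706e-04] 0.0187
side lever_knob [([0.519, -0.171, 0.048], 0.91), ([0.594, -0.197, 0.061], 0.37)]
side pattern [([0.346, 0.131, 0.032], 0.89), ([0.379, -0.291, 0.036], 0.82), ([0.365, -0.035, 0.034], 0.71), ([0.595, -0.197, 0.063], 0.61), ([0.689, -0.401, 0.039], 0.57)]
side buffer [([0.646, -0.19, 0.054], 0.63)]
side core_box [([0.65, 0.149, 0.051], 0.76)]
side cone [([0.536, -0.444, 0.058], 0.75)]
side cam_lever [([0.513, -0.171, 0.049], 0.95)]
top lever_knob [([0.511, -0.162, 0.048], 0.6), ([0.576, 0.194, 0.045], 0.5)]
top pattern [([0.341, 0.14, 0.046], 0.87), ([0.592, -0.162, 0.062], 0.68), ([0.358, -0.007, 0.048], 0.65), ([0.378, -0.274, 0.049], 0.61), ([0.69, -0.385, 0.046], 0.55)]
top buffer [([0.643, -0.168, 0.052], 0.77)]
top core_box [([0.654, 0.187, 0.053], 0.81)]
top cone [([0.535, -0.407, 0.069], 0.61)]
top cam_lever [([0.518, -0.16, 0.047], 0.94)]
```

View pics/top0.png

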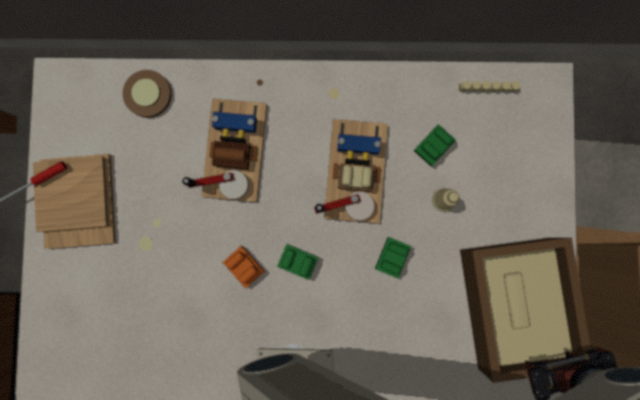

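View pics/side0.png

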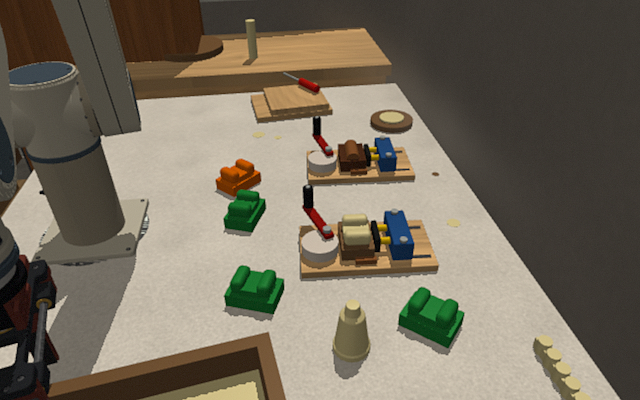

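Top view: the cream pattern lies at (357,177) with its red lever, whose black knob is at (320,208). The other clamp holds the dark block at (231,154), with its knob at (188,182). The candidates are cream (357,177), green (297,261), (393,257) and (435,145), and orange (242,266). Only the cream one in the clamp fits. The two cameras disagree by about 35 mm in y, so I'll check with depth and a crop.

```bash
cat > h.py <<'E'
from rig import robot
import cv2,numpy as np
def cloud(d):
    K=d['camera_matrix'];T=d['world_from_camera'];z=d['depth']
    v,u=np.mgrid[:400,:640]
    P=np.stack([(u-K[0,2])*z/K[0,0],(v-K[1,2])*z/K[1,1],z],-1)
    return P@T[:3,:3].T+T[:3,3]
E
python3 - <<'E'
from h import *
np.set_printoptions(precision=3,suppress=True)
for c,(x0,y0,x1,y1) in {'side':(285,170,445,290),'top':(300,110,400,235)}.items():
    d=robot.get_image(c);P=cloud(d);im=d['image'].astype(int)
    print(c,d['world_from_camera'],d['camera_matrix'][0])
    cv2.imwrite(f'pics/{c}c.png',cv2.resize(d['image'][y0:y1,x0:x1,::-1],None,fx=4,fy=4,interpolation=3))
    m=np.zeros((400,640),bool);m[y0:y1,x0:x1]=1
    r,g,b=im[...,0],im[...,1],im[...,2]
    dark=m&(im.max(-1)<45)&(P[...,2]>.07)&(P[...,2]<.125)
    red=m&(r>90)&(g<50)&(b<50)
    white=m&(im.min(-1)>100)&(im.max(-1)-im.min(-1)<30)&(P[...,2]>.03)
    for n,k in dict(dark=dark,red=red,white=white).items():
        v,u=np.nonzero(k);print(n,k.sum(),u.mean(),v.mean(),np.median(P[k],0),P[k].min(0),P[k].max(0))
    bl=P[np.ix_(range(90,380,20),range(100,620,40))][...,2];print(np.round(bl[:,::3],3).tolist())
    for r_ in robot.cut_out(c,'cone')[:1]:
        q=P[r_['mask']];print('cone',q.min(0),q.max(0),np.median(q,0))
E
```

```text
side [[ 0.99  -0.089  0.105  0.42 ]
 [-0.137 -0.569  0.811 -0.967]
 [-0.012 -0.817 -0.576  0.71 ]
 [ 0.     0.     0.     1.   ]] [480.813   0.    322.004]
dark 167 307.8562874251497 196.1437125748503 [ 0.504 -0.075  0.096] [ 0.494 -0.08   0.07 ] [ 0.514 -0.063  0.118]
red 182 318.14285714285717 220.37362637362637 [ 0.52  -0.12   0.062] [ 0.494 -0.181  0.056] [ 0.545 -0.057  0.065]
white 294 352.3673469387755 230.1734693877551 [ 0.53  -0.175  0.069] [ 0.42  -0.967  0.042] [ 0.716 -0.056  0.71 ]
[[0.374, -0.085, 0.002, -0.125, 0.183], [0.329, 0.001, 0.001, -0.204, 0.138], [0.274, 0.002, 0.0, -0.295, 0.086], [0.218, 0.002, 0.054, -0.375, 0.037], [0.18, 0.053, 0.017, -0.454, -0.015], [0.138, 0.0, 0.002, 0.001, -0.067], [0.092, 0.0, -0.002, 0.002, -0.118], [0.044, 0.002, 0.05, -0.0, -0.171], [0.013, 0.002, 0.02, 0.0, -0.221], [0.0, 0.0, 0.02, 0.002, -0.273], [0.002, -0.0, 0.0, 0.001, -0.332], [0.002, 0.0, 0.0, 0.032, -0.388], [-0.0, 0.002, 0.06, 0.0, -0.444], [-0.001, 0.12, 0.017, -0.002, 0.001], [0.0, 0.085, 0.002, 0.001, 0.001]]
cone [ 0.42  -0.967  0.002] [ 0.581 -0.36   0.71 ] [ 0.53
[... 472 characters left out ...]
0.436 -0.226  0.032] [ 0.699 -0.067  1.314]
[[-0.002, 0.004, -0.0, 0.003, -0.745], [-0.004, 0.02, -0.005, -0.0, -0.749], [-0.0, 0.018, 0.025, -0.001, -0.743], [0.001, 0.071, 0.041, 0.001, -0.759], [0.037, 0.018, 0.048, 0.003, -0.741], [0.034, 0.015, 0.018, -0.002, -0.745], [0.032, -0.001, 0.018, 0.0, -0.755], [0.015, -0.003, -0.001, -0.002, -0.424], [-0.003, -0.004, -0.002, 0.007, -0.401], [0.004, -0.008, -0.001, -0.0, -0.414], [-0.005, -0.002, 0.001, -0.002, 0.116], [-0.001, 0.001, -0.004, -0.001, 0.119], [-0.001, -0.008, -0.004, 0.0, 0.116], [-0.001, -0.0, -0.002, -0.005, 0.109], [0.002, -0.002, -0.005, -0.005, 0.4]]
cone [ 0.436 -0.469 -0.004] [ 0.574 -0.092  1.314] [ 0.537 -0.41   0.07 ]
```

View pics/topc.png

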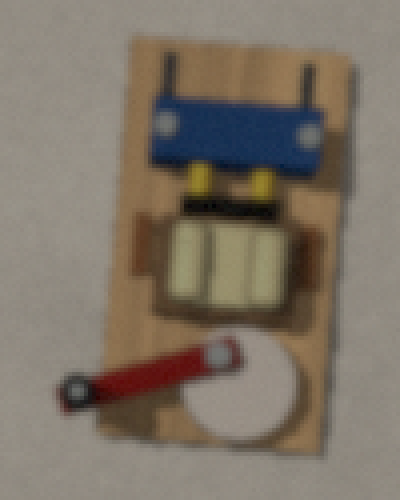

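View pics/sidec.png

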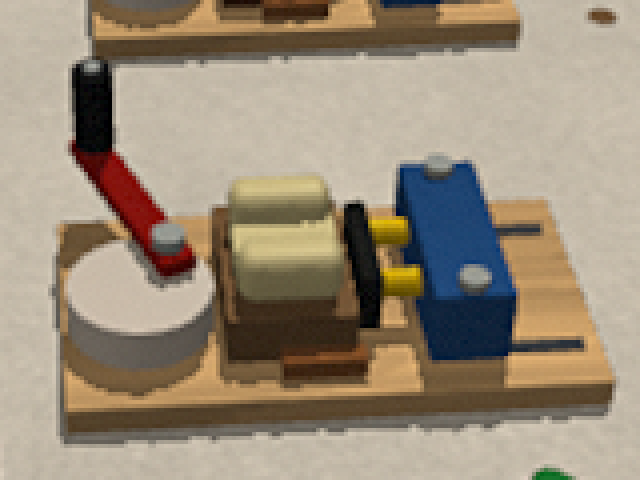

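Both crops confirm it: the cream pattern is on the brown base, with its cam, red lever and yellow-rod buffer all on the same board. The knob is at top (320,208) and side (308,187); the pivot pin is at top (355.5,198.5) and side (327,229). By depth the cameras agree on the knob at about (0.503,-0.072). Next I'll compute the pivot and the first move.

```bash
cat >> h.py <<'E'
from scipy.spatial.transform import Rotation as R
def ray(d,u,v,z):
    K=d['camera_matrix'];T=d['world_from_camera']
    r=T[:3,:3]@np.linalg.solve(K,[u,v,1.]);o=T[:3,3];return (o+r*(z-o[2])/r[2])
def tool():
    o=robot.get_obs();return np.array(o['tool_pos']),R.from_rotvec(o['orientation']).as_matrix(),o
E
python3 - <<'E'
from h import *
np.set_printoptions(precision=4,suppress=True)
t=robot.get_image('top');s=robot.get_image('side')
P=cloud(t);print('pin',P[198,355],P[199,356],'knob',P[208,319],P[208,320])
print('pin top',ray(t,355.1,198.4,.068),'side',ray(s,326.8,229.3,.068))
print('knob top',ray(t,319,207.7,.115),'side',ray(s,307.8,186.5,.115))
f=lambda x,y,z:ray(t,300+x/4-.4,110+y/4-.4,z)
print('disc c',f(240,383,.05),'disc top edge',f(240,326,.05),'pat lower edge',f(230,318,.048),'pat upper',f(240,220,.048),'plate lower',f(232,218,.054), 'blue',f(232,168,.06))
print('board',f(132,38,.018),f(97,435,.018))
p,M,o=tool();print(p,M[:,0],M[:,1],o['t'])
E
```

```text
pin [ 0.5367 -0.1642  0.0667] [ 0.5337 -0.1667  0.0703] knob [ 0.5051 -0.0665  0.1126] [ 0.505  -0.0692  0.1146]
pin top [ 0.5355 -0.1644  0.068 ] side [ 0.534  -0.1657  0.068 ]
knob top [ 0.5058 -0.0666  0.115 ] side [ 0.5059 -0.0646  0.115 ]
disc c [ 0.5177 -0.1782  0.05  ] disc top edge [ 0.5575 -0.1778  0.05  ] pat lower edge [ 0.5632 -0.1709  0.048 ] pat upper [ 0.6323 -0.1772  0.048 ] plate lower [ 0.6327 -0.1712  0.054 ] blue [ 0.6669 -0.1705  0.06  ]
board [ 0.7686 -0.1     0.018 ] [ 0.4811 -0.0788  0.018 ]
[ 0.1491 -0.607   0.2227] [0.9712 0.2384 0.    ] [ 0.2384 -0.9712  0.    ] 1.0
```

The knob axis is at about (0.506,-0.068) and the pivot at (0.535,-0.165), which are 101 mm apart, as they should be. The lever angle is about 0.13 and roughly 9 mm of gap remains, so halfway in should come after about 53° more of swing. I'm moving above the knob.

Request:
arm_command:
  commands:
    - [40, -36.5, 0, 0, 100]
    - [40, -36.5, 0, 0, 100]
    - [40, -36.5, 0, 0, 100]
    - [40, -36.5, 0, 0, 100]
    - [40, -36.5, 0, 0, 100]

```text
t: 1.62
tool_pos: [0.3006, -0.3807, 0.2229]
orientation: [3.118, 0.377, 0.001]
contact_force: [0.1, -1.5, 0.3]
gripper_width: 1.002
grip_force: 0.0
```

Request:
arm_command:
  commands:
    - [40, -36.5, 0, 0, 100]
    - [40, -36.5, 0, 0, 100]
    - [40, -36.5, 0, 0, 100]
    - [40, -36.5, 0, 0, 100]
    - [40, -36.5, 0, 0, 100]

```text
t: 2.25
tool_pos: [0.4515, -0.1556, 0.223]
orientation: [3.118, 0.377, 0.001]
contact_force: [0.9, -1.0, 0.4]
gripper_width: 1.002
grip_force: 0.0
```

Request:
arm_command:
  commands:
    - [38, -36.5, 0, 0, 100]
    - [37, -36.5, 0, 0, 100]
    - [0, 0, 0, -10.5, 80]
    - [0, 0, 0, -10.5, 80]
    - [0, 0, 0, -10.5, 70]

```text
t: 2.88
tool_pos: [0.506, -0.068, 0.2227]
orientation: [2.895, 1.219, 0.0]
contact_force: [-0.1, -0.7, -0.7]
gripper_width: 0.73
grip_force: 0.0
```

Request:
arm_command:
  commands:
    - [0, 0, 0, -10.5, 70]
    - [0, 0, 0, -10.5, 70]
    - [0, 0, 0, -10.5, 70]
    - [0, 0, 0, -10.5, 70]
    - [0, 0, 0, -10.5, 70]

```text
t: 3.5
tool_pos: [0.506, -0.0683, 0.2228]
orientation: [2.058, 2.373, 0.0]
contact_force: [-0.5, 0.3, 0.4]
gripper_width: 0.698
grip_force: 0.0
```

Request:
arm_command:
  commands:
    - [0, 0, 0, -9, 70]
    - [0, 0, 0, 0, 70]

```text
t: 3.75
tool_pos: [0.506, -0.0683, 0.2228]
orientation: [1.875, 2.521, 0.0]
contact_force: [-0.8, -0.5, 0.4]
gripper_width: 0.701
grip_force: 0.0
```

```bash
python3 - <<'E'
from h import *
p,M,o=tool();print(p,M.round(3),o['t'],o['gripper_width'],o['joint_pos'])
d=np.array([.506,-.068,.0763])-p;print('need tool mm',M.T@d*1000,'yaw y az',np.degrees(np.arctan2(M[1,1],M[0,1])))
d=robot.get_image('side');cv2.imwrite('pics/s2.png',cv2.resize(d['image'][90:290,270:450,::-1],None,fx=3,fy=3))
E
```

```text
[ 0.50596458 -0.068324    0.22277221] [[-0.288  0.958  0.   ]
 [ 0.958  0.288 -0.   ]
 [-0.     0.    -1.   ]] 3.75 0.7009025061450093 [-1.57537211e-01  2.55136661e-01  1.88005347e+00  3.97599671e-06
  1.00620546e+00 -4.49238765e-01]
need tool mm [3.12216333e-01 1.00886278e-01 1.46472207e+02] yaw y az 16.71314647719518
```

View pics/s2.png

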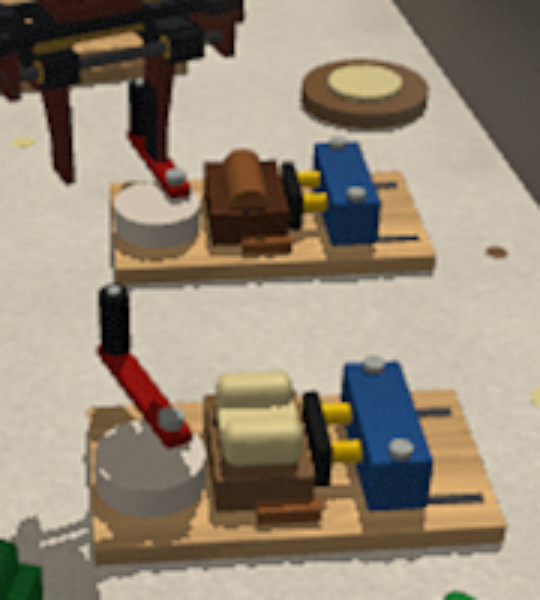

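The open fingers straddle the black knob (crop (115,315)) from above with nothing else near. Descending, then gripping.

Request:
arm_command:
  commands:
    - [0, 0, 40, 0, 70]
    - [0, 0, 40, 0, 70]
    - [0, 0, 35, 0, 70]
    - [0, 0, 21, 0, 70]
    - [0, 0, 10, 0, 70]

```text
t: 4.42
tool_pos: [0.5054, -0.0682, 0.0756]
orientation: [-1.875, -2.519, 0.001]
contact_force: [-0.4, 1.0, -0.0]
gripper_width: 0.704
grip_force: 0.0
```

Request:
arm_command:
  commands:
    - [0, 0, 0, 0, 40]
    - [0, 0, 0, 0, 25]
    - [0, 0, 0, 0, 0]
    - [0, 0, 0, 0, 0]
    - [0, 0, 0, 0, 0]

```text
t: 5.05
tool_pos: [0.5064, -0.0683, 0.0772]
orientation: [1.873, 2.521, 0.001]
contact_force: [0.1, -0.2, 3.2]
gripper_width: 0.266
grip_force: 30.0
```

Request:
arm_command:
  commands:
    - [-0.4, -8.7, 0, -5, 0]
    - [-0.4, -8.7, 0, -5, 0]
    - [-0.4, -8.7, 0, -5, 0]
    - [-0.4, -8.7, 0, -5, 0]
    - [-0.4, -8.7, 0, -5, 0]

```text
t: 5.68
tool_pos: [0.4696, -0.0894, 0.0773]
orientation: [1.278, 2.867, 0.002]
contact_force: [3.3, 4.4, 0.6]
gripper_width: 0.27
grip_force: 30.0
```

Request:
arm_command:
  commands:
    - [-0.4, -8.7, 0, -5, 0]
    - [-0.4, -8.7, 0, -5, 0]
    - [-0.4, -8.7, 0, -5, 0]
    - [0, 0, 0, 0, 0]

```text
t: 6.18
tool_pos: [0.4526, -0.1098, 0.0773]
orientation: [0.897, 3.008, 0.0]
contact_force: [2.3, -0.6, 1.3]
gripper_width: 0.269
grip_force: 30.0
```

```bash
cat > m.py <<'E'
from h import *
import sys
p,M,o=tool();a=p[:2]-[.535,-.165];print(p,np.hypot(*a),'lever az',np.degrees(np.arctan2(a[1],a[0])),o['contact_force'],o['gripper_width'])
def f(c,box):
    d=robot.get_image(c);im=d['image'].astype(int);P=cloud(d)
    y=(im[...,0]>100)&(im[...,1]>80)&(im[...,2]<40);m=np.zeros_like(y);x0,y0,x1,y1=box;m[y0:y1,x0:x1]=y[y0:y1,x0:x1]
    v,u=np.nonzero(m);q=P[m];print(c,'yellow',m.sum(),u.min() if len(u) else 0,u.max() if len(u) else 0,'x span',np.ptp(np.percentile(q[:,0],[2,98])) if len(q) else 0)
    return d
f('top',(300,110,400,235));d=f('side',(285,170,445,290))
cv2.imwrite(sys.argv[1],cv2.resize(d['image'][170:290,285:445,::-1],None,fx=4,fy=4))
E
python3 m.py pics/s3.png
```

```text
[ 0.45264312 -0.10984301  0.07725585] 0.09912088306978853 lever az 146.18854029505314 [ 2.33502003 -0.58572343  1.3255286 ] 0.2687204751235329
top yellow 14 349 367 x span 0.011190480215327536
side yellow 71 381 390 x span 0.017028929158510286
```

View pics/s3.png

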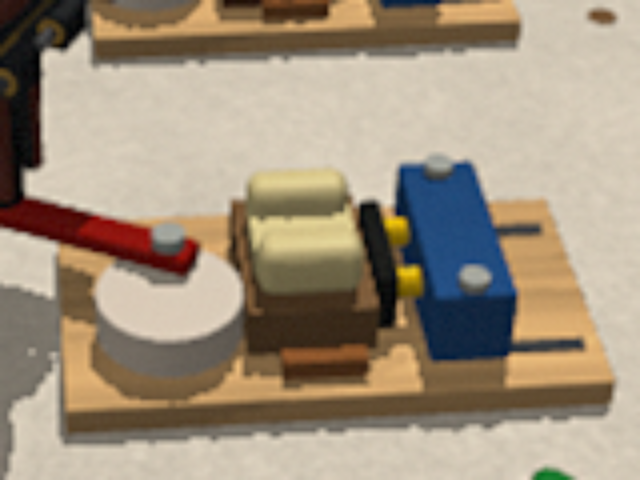

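The yellow rods have shortened from about 40 to 24 px (lower rod ends at (398,280) and (422,280)). That is about 9 mm pressed in, with the pattern flat against the plate. A last 4°, then release and lift.

Request:
arm_command:
  commands:
    - [-0.2, -3.5, 0, -2, 0]
    - [-0.2, -3.5, 0, -2, 0]
    - [0, 0, 0, 0, 0]
    - [0, 0, 0, 0, 30]
    - [0, 0, 0, 0, 50]

```text
t: 6.9
tool_pos: [0.447, -0.1152, 0.0764]
orientation: [-0.792, -3.038, 0.0]
contact_force: [0.7, -0.4, -0.0]
gripper_width: 0.374
grip_force: 0.0
```

Request:
arm_command:
  commands:
    - [0, 0, 0, 0, 70]
    - [0, 0, 0, 0, 70]
    - [0, 0, -30, 0, 70]
    - [0, 0, -40, 0, 70]
    - [0, 0, -50, 0, 70]

```text
t: 7.52
tool_pos: [0.447, -0.1153, 0.1972]
orientation: [-0.792, -3.038, -0.0]
contact_force: [-0.6, -0.7, 0.5]
gripper_width: 0.696
grip_force: 0.0
```

```bash
python3 m.py pics/s4.png
```

```text
[ 0.44704485 -0.11526443  0.19723104] 0.10104323250515625 lever az 150.51335485409814 [-0.56308269 -0.71670125  0.5028109 ] 0.6963393950680123
top yellow 16 348 367 x span 0.010038326874749148
side yellow 61 372 390 x span 0.015848372000138555
```

View pics/s4.png

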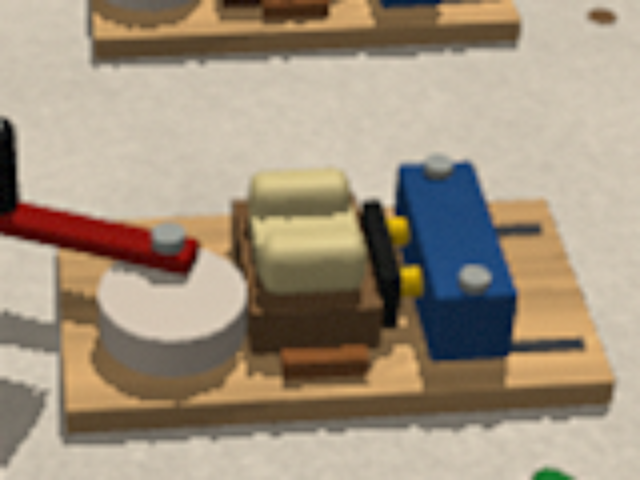

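The lever has stayed put and the lower rod shows from (400,280) to (422,280), so about 12 mm of rod is left and roughly 10 mm is pressed in. The pattern is flat and the gripper is clear. Handing in.

```bash
python3 -c "
from rig import robot
print(robot.job_done())"
```

```text
the job is handed in; nothing more can be done
None
```

The cream pattern is clamped with the buffer about 10 mm in, the lever is released and the gripper is clear; the other clamp, dark block and cone were left alone, and the job is handed in (no verdict was returned).

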